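# Open the strut-lid tool chest and uncover the drill bits

## Task

Raise the lid of the tool chest, whose handle leans forward, without letting it drop, until the gas struts carry it and it stands open by itself with your hand off it. Then uncover the drill bits in the wooden box inside: lift the box's sliding lid clear of its end lip rather than forcing it against it, slide it out along its grooves, and lay it flat on the chest's floor, in the empty half to the right of the box. Leave the tape measure and the things around the chest where they are.

Things in the scene. Friction and masses are not known exactly. Their poses are not given: they have to be found in the camera images.
- chest: Blue steel tool chest, fixed: 220 deep (x) x 500 wide (y) x 110 mm high without lid, walls 4 mm. Origin: centre of its underside. Front (handle side) faces its -x, left is +y. Grey inner floor 55 mm above the origin. Left half: bit box. Right half (y -0.21 to 0 m) empty but for the tape measure along its rear wall.
- chest_lid (a joint): Lid angle, rad: 0 shut, 1.50 the open stop. The lid (30 mm deep pan, hinged at the rear top edge) weighs 1.3 to 1.9 kg, differing each start. Below a balance angle of 0.4 to 0.7 (by weight) it falls shut; beyond it two damped gas struts raise it slowly to the stop. Lifting at the handle takes 4 to 8 N at first; the load fades to nothing at the balance angle, then turns upward.
- strut_l: Left gas strut (its twin is at the right), a steel rod in a 15 mm tube along the chest's side wall, inside, within 25 mm of the wall; origin: its lower pivot. It stands up to the lid when the lid is open.
- lid_hinge (a point): Middle of the lid's hinge line, which runs along the chest's y axis at its rear top edge, 110 mm above the bench; axes as the chest's.
- lid_grip (a point): Centre of the flat grip of the lid's black bow handle, mid front edge; 245 mm in front of and 54 mm above the hinge line when shut; turns with the lid. Grip bar 14 thick, 32 high, 130 mm long (along y), 28 mm clear under it, legs 102 mm apart. Shut, its plane leans 35 degrees from upright towards the robot (up and -x); take it along that plane, a finger on each flat face.
- bit_box: Wooden box, 90 (x) x 150 (y) x 47 mm high, screwed to the chest's floor, heading as the chest's; origin: centre of its underside. The sliding lid lies on ledges 30 mm up, in grooves 74 mm wide under keeper rails (underside 43 mm up, 58 mm apart). A 4 mm end lip (30 to 34 mm up) at the right (-y) end holds it in: lift it 4 to 8 mm, then it slides out to -y. Left end: a wall.
- slide_grip (a point): Centre of the dark cross bar on the box's sliding lid: 36 long (lid's x), 14 thick (y), 30 mm high, standing on the lid (lid's upper face 15 mm below this point), 30 mm from the lid's middle towards its -y end. Axes: the lid's.
- slide_mid (a point): Middle of the box's sliding lid, a loose brown board 70 (x) x 126 (y) x 5 mm, about 70 g; half-way up the 5 mm. Axes: x across, y along the slide (drawn out towards -y), z up. Under the shut chest lid at first.
- tape_measure: Yellow tape measure, 56 x 56 x 30 mm, loose at the rear of the chest's right half; origin: centre of its underside. Leave alone.
- block_plane: Block plane, green and steel, 155 x 50 x 65 mm, on the bench left of the chest; origin: centre of its underside. Leave alone.
- glue_bottle: Yellow glue bottle, 60 mm across, 170 mm high, upright, left of the chest's rear; origin: centre of its underside. Leave alone.
- mallet: Wooden mallet, head 60 x 120 x 65 mm, handle 260 mm, right of the chest; origin on the bench between head and handle. Leave alone.
- mug: White mug, 80 mm across, 90 mm high, right of the chest's rear; origin: centre of its underside. Leave alone.
- offcut: Striped veneer block, 130 x 45 x 40 mm, on the bench at the robot's left; origin: centre of its underside. Leave alone.

How it is judged:
By the outcome, as a careful person would: the job done as asked, in the order asked, and still so for the second after the job is handed in, with the robot touching nothing.
It also fails if it takes over 53 s, if anything falls off the work surface, if the arm or the gripper's body presses on something with over 40 N, if the wrist force passes 120 N, or if a joint passes its speed limit or range.

## Robot

A 6-joint arm with a two-finger parallel gripper is mounted at the origin on the work surface. World frame = base frame: x ahead of the robot, y to its left, z up, the work surface at z = 0. Lengths are in m, angles in rad, forces in N, time in s.
With the tool pointing down it reaches from about 0.35 to 0.775 m from the base axis. Payload 7.3 kg.
Tool frame: the origin (TCP) lies between the finger pads; the fingertips stand 8 mm ahead of it and the grasp point (between the pads) lies 11 mm behind it (robot.nose_length is the distance from the TCP to the fingertips, in m); z points along the fingers, y is the line along which they close (so a half turn about z gives the same grasp; the last joint's range is limited). The gripper opens to 92 mm and grips with 3 to 60 N. Pads are 19 mm wide; open, the fingers measure 130 mm over their backs; the gripper's body (75 mm by 190 mm) begins 47 mm behind the grasp point.
Start: joints at [1.007, 0.342, 1.524, -0, 1.275, -0.146], TCP at [0.213, 0.48, 0.235] pointing down, gripper open.
Joint ranges: [-2.53, 2.53], [-0.77, 2.02], [0.04, 2.7], [-1, 4.14], [0.28, 2.66], [-3.11, 3.11]. Speed limits (rad/s): [2.57, 2.57, 3.14, 3.14, 3.14, 3.14].

## Interface

Orientations are given as [roll, pitch, yaw] about the fixed x, y, z axes, in that order (R = Rz(yaw) Ry(pitch) Rx(roll)).
In Python, from cell import robot gives the robot as it stands. The module is installed in compiled form; this text tells all that it offers.
- The arm moves only by the shell command python3 -m jog 'ROWS' [FORCE]. ROWS is JSON, a list that holds one entry, the list of rows, each a list of 5 numbers: the gripper's target within -1 to 1 (fully open at 1, half-way at 0, shut at -1), then the shift along the tool's x, y, z in m, then the turn about the tool's z in rad. A call has 1 to 5 rows; each row is the pose to reach, as a shift and turn from the pose commanded when the call began, along the tool's axes at that moment; what a row does not reach only later rows make up. A row lasts 1/12 s, in which the tool goes at most 41.7 mm and 7.16 degrees, less where a joint would pass 70% of its speed; a pose out of reach is approached as far as the arm can. A call with a gripper value outside its range is refused whole. The fingers move at their own pace and stop on an object; FORCE is the grip in N (left out, the last holds). Time passes only in rows, so rows that repeat a pose let the fingers close. It gives the time, the measured TCP pose, the force, the opening and the grip force at its end, in the units of the state.
- robot.observe(): the state, without advancing time (a new reading comes with each control period).
- robot.read_camera(name): name is "side" or "top" or "wrist"; returns the picture (420x560x3 uint8, red, green, blue); there is no depth.
- robot.camera_model(name): a dict with "camera_matrix" (3x3 intrinsics, pixels), "position" and "attitude" of the camera in the world; the wrist camera has in their place "mount" (4x4, takes a point from camera to tool coordinates, whose origin is the TCP and whose axes are the flange's). Camera axes: x right, y down, z forward; pixel columns grow to the right and rows downward; lengths in m; the calibration is good to about 2 mm. A picture is of the moment at which its call begins: read the wrist's pose just before it. camera_model takes no time and is no camera call.
- robot.hand_in(): hands the job in; it is judged then, once.
The state is a dict: "time": time; "qpos": joint angles; "qvel": joint speeds; "joint_efforts": joint torques, N m; "tool_pos": TCP position; "tool_rot": TCP orientation; "contact_force": force on the tool from outside, world axes, zero at the start; "torque": the same for the moment, N m; "opening": finger opening in m; "grip_force": force on a finger pad.
Only numpy, scipy, OpenCV 4.12 (cv2) and the standard library are available. Lean on these libraries where they do the work, as an engineer would, in place of code of your own. Each camera call takes 0.05 s, during which the arm holds its last target. There are 200 camera calls.

## Working session

There is one attempt and no reset: what is moved stays moved. The work goes in short steps, Python scripts to look and compute and a shell command to move; the robot and the scene stay as the last step left them, time stands still between calls to the robot, and variables do not carry over. Pictures are saved under pics/ and viewed, at most 10 in all, crops included, and the job is handed in when it is done.

```bash
mkdir -p pics; cat > h.py <<'E'
import numpy as np, cv2
from scipy.spatial.transform import Rotation as R
from cell import robot
def cam(n):
    m=robot.camera_model(n); K=np.array(m["camera_matrix"])
    if "mount" in m:
        o=robot.observe(); T=np.eye(4); T[:3,:3]=R.from_euler('xyz',o["tool_rot"]).as_matrix(); T[:3,3]=o["tool_pos"]
        M=T@np.array(m["mount"]); return K,M[:3,:3],M[:3,3]
    a=np.array(m["attitude"]); r=a if a.shape==(3,3) else R.from_euler('xyz',a).as_matrix()
    return K,r,np.array(m["position"])
def ray(c,u,v):
    K,r,p=c; return p, r@np.linalg.solve(K,[u,v,1])
def onz(c,u,v,z):
    p,d=ray(c,u,v); return p+d*(z-p[2])/d[2]
def proj(c,X):
    K,r,p=c; q=K@(r.T@(np.array(X)-p)); return q[:2]/q[2]
def tri(obs):
    A=np.zeros((3,3));b=np.zeros(3)
    for c,u,v in obs:
        p,d=ray(c,u,v); d=d/np.linalg.norm(d); P=np.eye(3)-np.outer(d,d); A+=P;b+=P@p
    return np.linalg.solve(A,b)
def snap(n,f,crop=None,s=1):
    c=cam(n); im=robot.read_camera(n)[:,:,::-1]
    if crop: x0,y0,x1,y1=crop; im=im[y0:y1,x0:x1]
    if s!=1: im=cv2.resize(im,None,fx=s,fy=s,interpolation=cv2.INTER_CUBIC)
    cv2.imwrite('pics/'+f,im); return c
E
python3 - <<'E'
from h import *
print(robot.camera_model("top"),robot.camera_model("side"),robot.observe())
snap("top","top1.png",s=1.4); snap("side","side1.png",s=1.4)
E
```

```text
{'camera_matrix': array([[442.95691726,   0.        , 280.01206044],
       [  0.        , 442.95691726, 204.5982314 ],
       [  0.        ,   0.        ,   1.        ]]), 'position': array([3.85923065e-01, 6.93797113e-05, 1.17353563e+00]), 'attitude': array([-3.02982535, -0.02126418, -1.54799782])} {'camera_matrix': array([[464.14163074,   0.        , 286.21832441],
       [  0.        , 464.14163074, 201.06602431],
       [  0.        ,   0.        ,   1.        ]]), 'position': array([ 0.09424387, -0.94900868,  0.80172693]), 'attitude': array([-2.15304848, -0.01880488, -0.41211198])} {'time': 0.0, 'qpos': array([ 1.00700705e+00,  3.42741956e-01,  1.52502596e+00, -1.85971903e-05,
        1.27536488e+00, -1.45971660e-01]), 'qvel': array([-0.00082761,  0.00161908,  0.00132063,  0.00094174,  0.00028341,
       -0.00084157]), 'joint_efforts': array([ 1.69510363e-04, -4.31231868e+01, -2.44227630e+01,  7.18246470e-02,
        5.57795749e-02, -1.04715659e-04]), 'tool_pos': array([0.21278823, 0.47951763, 0.23403184]), 'tool_rot': array([-3.14006630e+00, -2.06425528e-04,  2.72378030e+00]), 'contact_force': array([0.1878441 , 0.38584423, 0.51681426]), 'torque': array([-0.03188476, -0.01063064, -0.01602955]), 'grip_force': 0.0, 'opening': 0.09200802001274332}
```

View pics/top1.png

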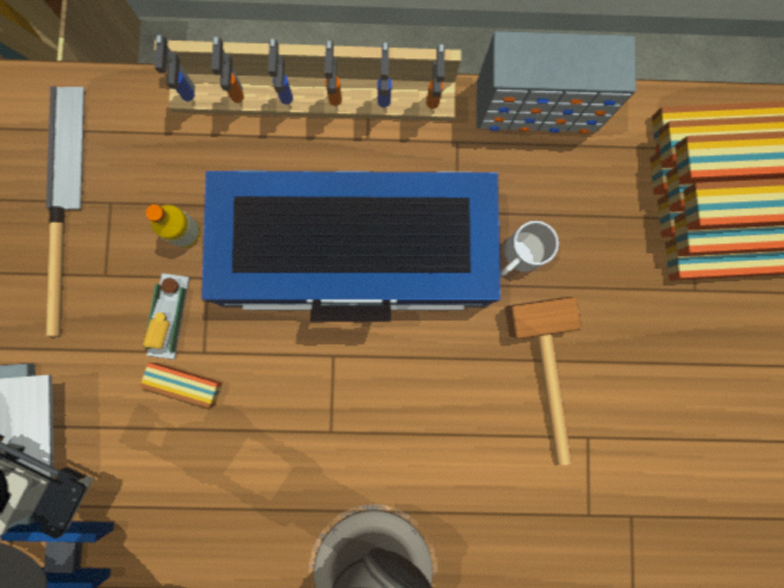

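View pics/side1.png

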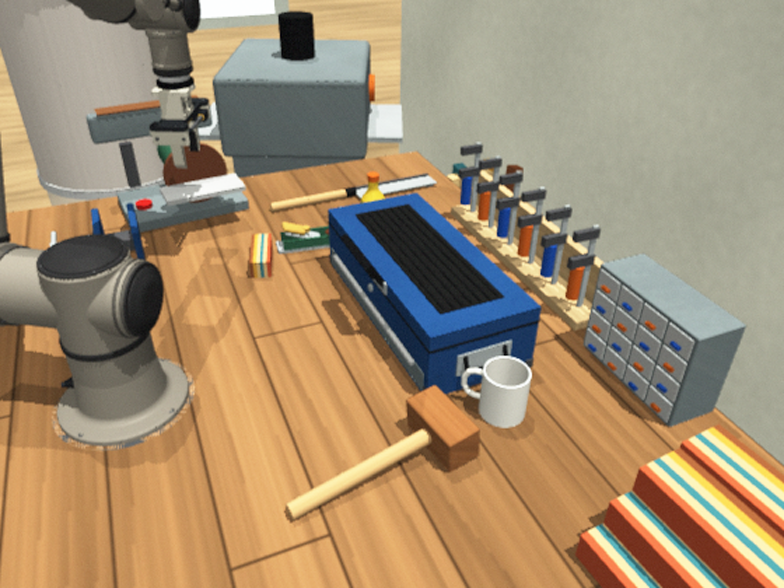

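The top view shows the shut chest: lid corners at (206,172), (497,172), (499,301) and (203,301), black handle at x 311–391, y 303–321 (1.4x scale). The mug and mallet are close to its right side.

```bash
python3 - <<'E'
from h import *
c=cam("top")
L=[onz(c,u/1.4,v/1.4,.14) for u,v in [(206,172),(497,172),(499,301),(203,301)]]
for l in L: print(l)
rear=L[0]-L[1]; front=L[3]-L[2]
print([np.arctan2(-q[0],q[1]) for q in (rear,front)], np.linalg.norm(rear),np.linalg.norm(front))
print("handle topedge",onz(c,311/1.4,321/1.4,.173),onz(c,391/1.4,321/1.4,.173))
print("handle topedge",onz(c,311/1.4,321/1.4,.181),onz(c,391/1.4,321/1.4,.181))
h=(L[0]+L[1])/2;print(h, np.mean(L,0))
for n in ["wrist"]: print(robot.camera_model(n))
E
```

```text
[0.6903652  0.30173926 0.14      ]
[ 0.70490166 -0.19522851  0.14      ]
[ 0.48234319 -0.19945541  0.14      ]
[0.47015335 0.29434736 0.14      ]
[np.float64(0.029241965236614823), np.float64(0.02468064685950148)] 0.4971803210361897 0.49395320249512814
handle topedge [0.43945813 0.11045246 0.173     ] [ 0.44254737 -0.01828196  0.173     ]
handle topedge [0.43903008 0.10956986 0.181     ] [ 0.44209462 -0.01813522  0.181     ]
[0.69763343 0.05325538 0.14      ] [0.58694085 0.05035068 0.14      ]
{'camera_matrix': array([[341.80638871,   0.        , 279.45267491],
       [  0.        , 341.80638871, 211.04953191],
       [  0.        ,   0.        ,   1.        ]]), 'mount': array([[ 7.42764879e-04, -9.55812777e-01, -2.93975141e-01,
         7.89435376e-02],
       [ 9.99999723e-01,  7.21570810e-04,  1.80552931e-04,
        -1.63009128e-03],
       [ 3.95490822e-05, -2.93975194e-01,  9.55813049e-01,
        -1.50419420e-01],
       [ 0.00000000e+00,  0.00000000e+00,  0.00000000e+00,
         1.00000000e+00]])}
```

```bash
cat >> h.py <<'E'
def go(x,y,z,yaw):
    o=robot.observe(); r=R.from_euler('xyz',o["tool_rot"]).as_matrix()
    d=r.T@(np.array([x,y,z])-o["tool_pos"]); t=-(yaw-o["tool_rot"][2]); t=(t+np.pi)%(2*np.pi)-np.pi
    print("t%.2f"%o["time"],"pos",o["tool_pos"].round(4),o["tool_rot"].round(3),"F",o["contact_force"].round(1),"open %.4f"%o["opening"],"SHIFT",d.round(4),"turn %.3f"%t)
E
python3 -m jog '[[[1,-0.04,-0.03,0,0.12],[1,-0.08,-0.06,0,0.24],[1,-0.11,-0.09,0,0.36],[1,-0.14,-0.11,0,0.48],[1,-0.165,-0.125,0,0.6]]]'
python3 -c "from h import *; go(.453,.046,.235,1.598)"
```

```text
time: 0.52
tool_pos: [0.3129, 0.2967, 0.2345]
tool_rot: [-3.141, 0.0, 2.119]
contact_force: [0.4, 0.9, 0.1]
opening: 0.0918
grip_force: 0.0
t0.52 pos [0.3129 0.2967 0.2345] [-3.141  0.     2.119] F [0.4 0.9 0.1] open 0.0918 SHIFT [-0.287  -0.011  -0.0005] turn 0.521
```

```bash
python3 -m jog '[[[1,-0.04,0,0,0.12],[1,-0.08,0,0,0.24],[1,-0.12,-0.005,0,0.36],[1,-0.15,-0.008,0,0.46],[1,-0.19,-0.01,0,0.52]]]' >/dev/null
python3 -c "from h import *; go(.453,.046,.235,1.598)"
```

```text
t0.93 pos [0.4041 0.1305 0.2346] [-3.141e+00 -1.000e-03  1.599e+00] F [ 0.3  1.2 -0.1] open 0.0917 SHIFT [-0.0858  0.0465 -0.0005] turn 0.001
```

```bash
python3 -m jog '[[[1,-0.035,0.02,0,0],[1,-0.07,0.035,0,0],[1,-0.086,0.047,0,0],[1,-0.086,0.047,0,0]]]' >/dev/null
python3 - <<'E'
from h import *
go(.453,.046,.153,1.598)
c=snap("wrist","w1.png",s=1.4)
# predicted bar corners (front-upper, rear-upper ends)
a=.027;ex=np.array([np.cos(a),np.sin(a),0]);ey=np.array([-np.sin(a),np.cos(a),0]);H=np.array([.698,.053,.11])
for dx,dz in [(-.260,.063),(-.2485,.071)]:
  for s in (-.065,.065): print((dx,dz,s),(proj(c,H+ex*dx+ey*s+[0,0,dz])*1.4).round(0))
E
```

```text
t1.27 pos [0.4561 0.044  0.2343] [3.141e+00 1.000e-03 1.599e+00] F [ 0.2  0.5 -0.6] open 0.0916 SHIFT [ 0.0021 -0.0031  0.0813] turn 0.001
(-0.26, 0.063, -0.065) [356. 437.]
(-0.26, 0.063, 0.065) [350. 174.]
(-0.2485, 0.071, -0.065) [378. 446.]
(-0.2485, 0.071, 0.065) [376. 175.]
```

View pics/w1.png

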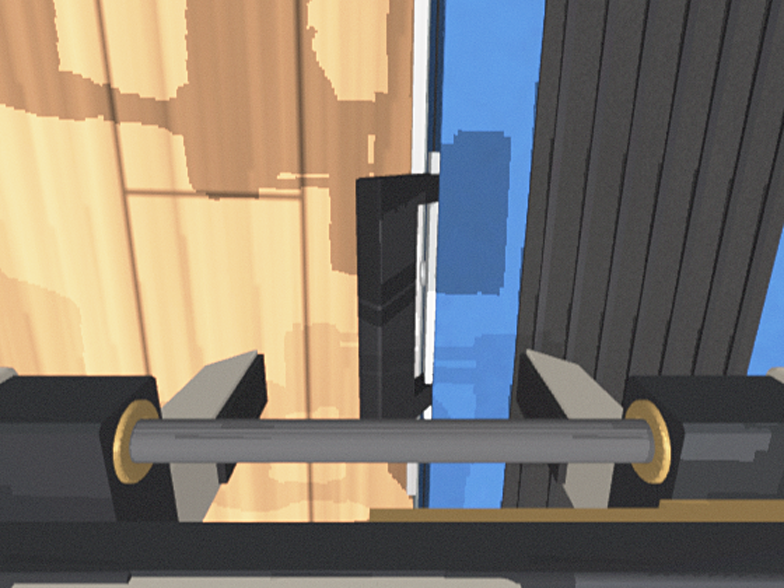

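The wrist view shows the black handle centred between the fingers, its left end at (357,180). That is about 3 mm from the prediction, so the present x and y are right. Next I descend and close.

```bash
python3 -m jog '[[[1,0,0,0.04,0],[1,0,0,0.07,0],[1,0,0,0.08,0],[1,0,0,0.08,0]]]'
python3 -m jog '[[[-1,0,0,0,0],[-1,0,0,0,0],[-1,0,0,0,0],[-1,0,0,0,0],[-1,0,0,0,0]]]' 30
python3 -m jog '[[[-1,0,0,0,0],[-1,0,0,0,0],[-1,0,0,0,0]]]' 30
```

```text
time: 1.65
tool_pos: [0.4515, 0.0485, 0.1521]
tool_rot: [-3.135, -0.001, 1.605]
contact_force: [0.6, -0.0, -1.0]
opening: 0.0921
grip_force: 0.0
time: 2.07
tool_pos: [0.4546, 0.0475, 0.1555]
tool_rot: [3.14, 0.0, 1.604]
contact_force: [-0.0, -0.3, 0.6]
opening: 0.0634
grip_force: 0.0
time: 2.32
tool_pos: [0.4542, 0.0473, 0.1549]
tool_rot: [3.141, -0.0, 1.604]
contact_force: [0.7, -0.3, 0.4]
opening: 0.0429
grip_force: 0.0
```

```bash
python3 -m jog '[[[-1,0,0,0,0],[-1,0,0,0,0],[-1,0,0,0,0],[-1,0,0,0,0]]]' 30
```

```text
time: 2.65
tool_pos: [0.4542, 0.0473, 0.1547]
tool_rot: [3.141, -0.0, 1.604]
contact_force: [-1.1, -0.3, -0.5]
opening: 0.0276
grip_force: 30.0
```

```bash
python3 -m jog '[[[-1,0,0.003,-0.012,0],[-1,0,0.0066,-0.024,0],[-1,0,0.011,-0.036,0],[-1,0,0.0156,-0.0476,0],[-1,0,0.0156,-0.0476,0]]]' 30
```

```text
time: 3.07
tool_pos: [0.4692, 0.0476, 0.2033]
tool_rot: [-3.14, 0.0, 1.604]
contact_force: [-5.5, -0.9, -2.2]
opening: 0.0232
grip_force: 30.0
```

```bash
python3 -m jog '[[[-1,0,0.0055,-0.011,0],[-1,0,0.0113,-0.0224,0],[-1,0,0.018,-0.033,0],[-1,0,0.0248,-0.0436,0],[-1,0,0.0248,-0.0436,0]]]' 30
python3 -m jog '[[[-1,0,0.0075,-0.010,0],[-1,0,0.0155,-0.0197,0],[-1,0,0.0240,-0.029,0],[-1,0,0.0329,-0.0378,0],[-1,0,0.0329,-0.0378,0]]]' 15
```

```text
time: 3.48
tool_pos: [0.4926, 0.0482, 0.2478]
tool_rot: [-3.137, 0.001, 1.604]
contact_force: [-16.4, -2.9, 11.8]
opening: 0.0192
grip_force: 28.6
time: 3.9
tool_pos: [0.5256, 0.049, 0.2875]
tool_rot: [-3.139, 0.002, 1.604]
contact_force: [-19.5, -4.2, 23.1]
opening: 0.0141
grip_force: 15.0
```

```bash
python3 -m jog '[[[-1,0,0.006,-0.011,0],[-1,0,0.0155,-0.0195,0],[-1,0,0.026,-0.027,0],[-1,0,0.036,-0.034,0],[-1,0,0.036,-0.034,0]]]' 8
```

```text
time: 4.32
tool_pos: [0.5646, 0.0503, 0.3196]
tool_rot: [3.139, 0.001, 1.603]
contact_force: [-3.0, -2.4, 8.2]
opening: 0.0177
grip_force: 8.6
```

```bash
python3 -m jog '[[[-1,0,0.01,-0.007,0],[-1,0,0.021,-0.013,0],[-1,0,0.021,-0.013,0]]]' 8
python3 -m jog '[[[1,0,0.005,-0.002,0],[1,0,0.008,-0.004,0],[1,0,0.01,-0.02,0],[1,0,0.01,-0.06,0],[1,0,0,-0.10,0]]]'
python3 -m jog '[[[1,0,-0.04,0,0],[1,0,-0.08,0,0],[1,0,-0.12,0,0],[1,0,-0.15,0,0],[1,0,-0.15,0,0]]]'
python3 - <<'E'
from h import *
snap("side","s2.png",s=1.4)
E
```

```text
time: 4.57
tool_pos: [0.586, 0.0509, 0.3322]
tool_rot: [3.139, 0.001, 1.603]
contact_force: [-1.5, -1.8, 7.2]
opening: 0.0204
grip_force: 8.8
time: 4.98
tool_pos: [0.5848, 0.0517, 0.4291]
tool_rot: [-3.136, -0.001, 1.604]
contact_force: [0.2, -0.5, 0.8]
opening: 0.0489
grip_force: 0.0
time: 5.4
tool_pos: [0.43, 0.0472, 0.4322]
tool_rot: [3.141, -0.0, 1.605]
contact_force: [1.5, -1.1, 0.6]
opening: 0.0822
grip_force: 0.0
```

View pics/s2.png

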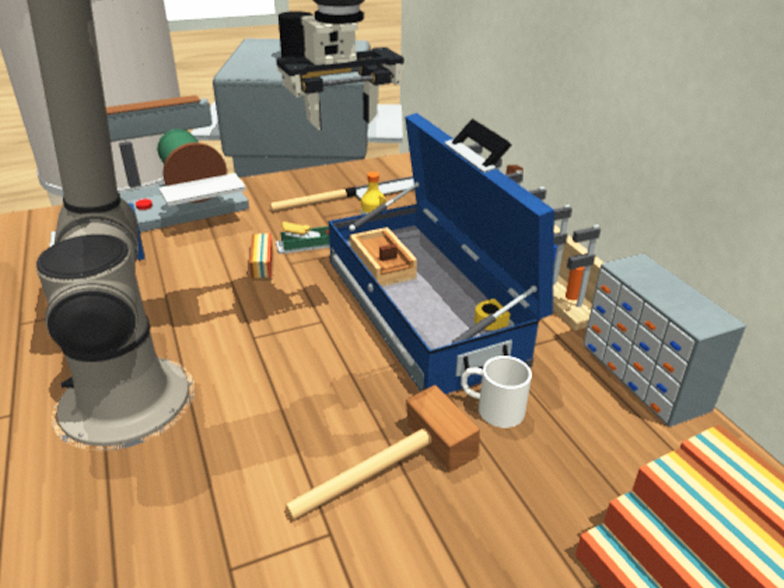

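The lid stands open by itself. The bit box with its dark bar is in the left half and the tape measure at the rear right. Next I turn the tool 90° and locate the bar from the top camera.

```bash
python3 -m jog '[[[1,0,0,0,-0.12],[1,0,0,0,-0.24],[1,0,0,0,-0.36],[1,0,0,0,-0.48],[1,0,0,0,-0.6]]]' >/dev/null
python3 -m jog '[[[1,0,0,0,-0.12],[1,0,0,0,-0.24],[1,0,0,0,-0.36],[1,0,0,0,-0.48],[1,0,0,0,-0.6]]]' >/dev/null
python3 -m jog '[[[1,0,0,0,-0.12],[1,0,0,0,-0.24],[1,0,0,0,-0.365],[1,0,0,0,-0.365]]]'
python3 - <<'E'
from h import *
snap("top","t3.png",(130,100,380,290),3)
E
```

```text
time: 6.62
tool_pos: [0.4355, 0.0467, 0.4302]
tool_rot: [3.141, -0.001, -3.11]
contact_force: [-0.8, -0.1, 0.0]
opening: 0.0918
grip_force: 0.0
```

View pics/t3.png

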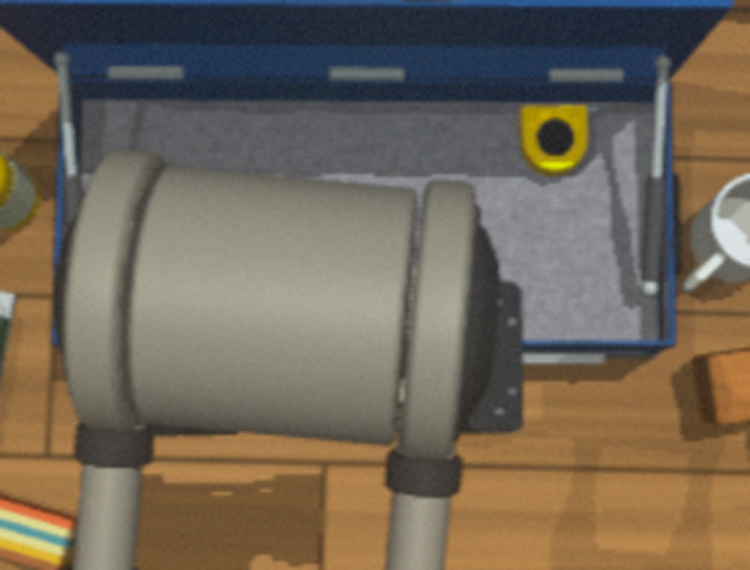

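The arm hides the box from above. The tape measure spans x 520–588 with its front edge at y≈172 (3x crop). I'll locate the bar from the side view, at about (387,252), and check it with the wrist camera.

```bash
python3 - <<'E'
from h import *
s=cam("side"); b=onz(s,388/1.4,253/1.4,.100); print("bar",b)
for u,v in [(350,233),(400,283),(415,262),(382,228)]: print("boxrim?",onz(s,u/1.4,v/1.4,.102))
t=cam("top")
for u,v in [(520,172),(588,172),(552,172)]: print("tape",onz(t,130+u/3,100+v/3,.08))
print("strut r low",onz(t,130+650/3,100+287/3,.08), "inner floor front edge",onz(t,130+560/3,100+340/3,.11))
go(b[0],b[1],.25,np.pi+.027)
E
```

```text
bar [0.55217081 0.1322986  0.1       ]
boxrim? [0.50624183 0.2394557  0.102     ]
boxrim? [0.52864851 0.01530783 0.102     ]
boxrim? [0.58846656 0.07540412 0.102     ]
boxrim? [0.58038041 0.23464706 0.102     ]
tape [ 0.63037922 -0.07636523  0.08      ]
tape [ 0.63195292 -0.1335552   0.08      ]
tape [ 0.63111935 -0.10326234  0.08      ]
strut r low [ 0.53582639 -0.18639129  0.08      ] inner floor front edge [ 0.48680379 -0.10883864  0.11      ]
t6.67 pos [0.4354 0.0467 0.4302] [ 3.141e+00 -1.000e-03 -3.117e+00] F [-0.4 -0.2  0.3] open 0.0918 SHIFT [-0.119   0.0826  0.1801] turn -0.002
```

```bash
python3 -m jog '[[[1,-0.035,0.02,0.03,0],[1,-0.07,0.04,0.06,0],[1,-0.1,0.06,0.09,0],[1,-0.13,0.082,0.11,0],[1,-0.15,0.082,0.13,0]]]' >/dev/null
python3 -m jog '[[[1,0,0,0,0],[1,0,0,0,0]]]'
python3 - <<'E'
from h import *
snap("wrist","w4.png",s=1.4)
E
```

```text
time: 7.25
tool_pos: [0.5772, 0.1314, 0.3014]
tool_rot: [-3.141, -0.007, -3.117]
contact_force: [-0.4, -0.0, 0.4]
opening: 0.0916
grip_force: 0.0
```

View pics/w4.png

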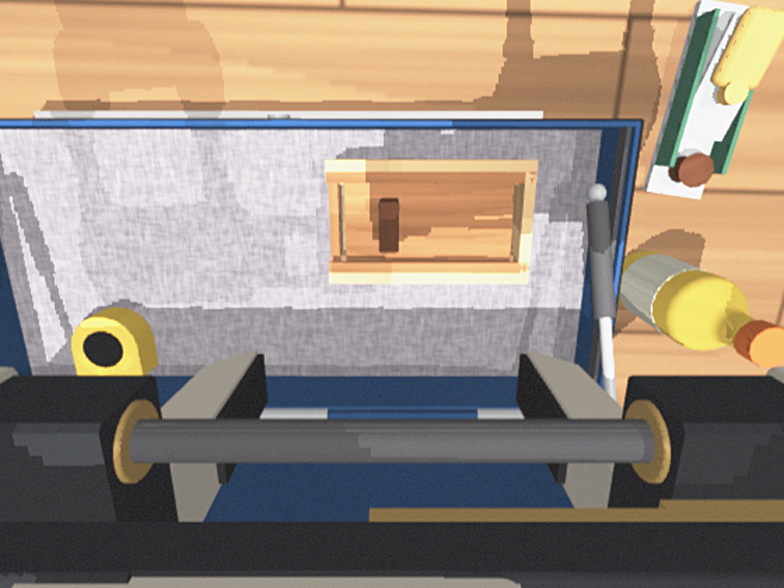

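```bash
python3 - <<'E'
from h import *
c=cam("wrist"); go(.5,.1,.25,np.pi+.027); print("cam",c[2].round(3))
for u,v in [(326,160),(538,160),(528,284),(329,284)]: print("rim",onz(c,u/1.4,v/1.4,.102).round(4))
for u,v in [(379,198),(399,198),(399,252),(379,252)]: print("bar",onz(c,u/1.4,v/1.4,.115).round(4),onz(c,u/1.4,v/1.4,.085).round(4))
for u,v in [(75,320),(157,350),(115,305)]: print("tape",onz(c,u/1.4,v/1.4,.085).round(4))
print("wall",[onz(c,u/1.4,v/1.4,.11).round(4) for u,v in [(642,122),(0,122)]])
# crop enlarged
im=cv2.imread("pics/w4.png")[140:300,310:550]; cv2.imwrite("pics/w4c.png",cv2.resize(im,None,fx=3.3,fy=3.3))
E
```

```text
t7.30 pos [0.577  0.131  0.3043] [-3.141e+00 -3.000e-03 -3.117e+00] F [-0.8  0.6  1.4] open 0.0917 SHIFT [ 0.0776 -0.0291  0.0545] turn -0.002
cam [0.498 0.127 0.455]
rim [0.5059 0.0811 0.102 ]
rim [0.5021 0.2315 0.102 ]
rim [0.5934 0.2344 0.102 ]
rim [0.5973 0.0821 0.102 ]
bar [0.5303 0.1195 0.115 ] [0.5331 0.1188 0.085 ]
bar [0.5299 0.1335 0.115 ] [0.5328 0.134  0.085 ]
bar [0.5683 0.1347 0.115 ] [0.5745 0.1353 0.085 ]
bar [0.5687 0.1202 0.115 ] [0.5749 0.1196 0.085 ]
tape [ 0.6381 -0.1289  0.085 ]
tape [ 0.6631 -0.0647  0.085 ]
tape [ 0.6242 -0.0942  0.085 ]
wall [array([0.4754, 0.2969, 0.11  ]), array([ 0.4866, -0.1386,  0.11  ])]
```

View pics/w4c.png

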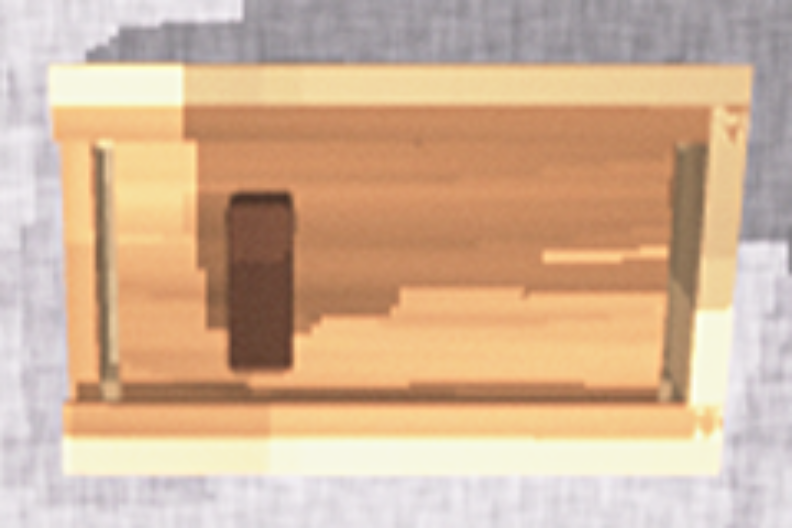

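The crop shows the sliding lid closed, the dark bar over x 228–293, y 192–370, and the lip strip near the box's right end. That puts the box centre near (0.550, 0.157) and the bar at (0.549, 0.127).

```bash
python3 -m jog '[[[0.1,0.01,0,0.03,0],[0.1,0.02,-0.003,0.06,0],[0.1,0.028,-0.0045,0.1,0],[0.1,0.028,-0.0045,0.13,0],[0.1,0.028,-0.0045,0.13,0]]]'
python3 -m jog '[[[0.1,0,0,0,0],[0.1,0,0,0,0]]]'
python3 -c "from h import *; go(.549,.127,.103,np.pi+.026)"
```

```text
time: 7.72
tool_pos: [0.5456, 0.1248, 0.1726]
tool_rot: [-3.141, -0.007, -3.117]
contact_force: [-1.0, 0.1, -1.0]
opening: 0.0628
grip_force: 0.0
time: 7.88
tool_pos: [0.5506, 0.1255, 0.1792]
tool_rot: [3.141, 0.006, -3.116]
contact_force: [0.7, 0.2, -0.4]
opening: 0.052
grip_force: 0.0
t7.88 pos [0.5506 0.1255 0.1792] [ 3.141  0.006 -3.116] F [ 0.7  0.2 -0.4] open 0.0520 SHIFT [0.002  0.0015 0.0762] turn 0.000
```

```bash
python3 -m jog '[[[0.1,0.001,0.001,0.015,0],[0.1,0.001,0.001,0.03,0],[0.1,0.001,0.001,0.045,0],[0.1,0.001,0.001,0.055,0],[0.1,0.001,0.001,0.06,0]]]' >/dev/null
python3 -m jog '[[[0.1,0,0,0,0],[0.1,0,0,0,0],[0.1,0,0,0,0]]]'
python3 -c "from h import *; go(.549,.127,.103,np.pi+.026)"
```

```text
time: 8.55
tool_pos: [0.5488, 0.1267, 0.1169]
tool_rot: [3.141, 0.002, -3.115]
contact_force: [-0.7, 0.5, -0.5]
opening: 0.0505
grip_force: 0.0
t8.55 pos [0.5488 0.1267 0.1169] [ 3.141e+00  2.000e-03 -3.115e+00] F [-0.7  0.5 -0.5] open 0.0505 SHIFT [-0.0002  0.0003  0.0139] turn 0.001
```

```bash
python3 -m jog '[[[0.1,0,0,0.005,0],[0.1,0,0,0.01,0],[0.1,0,0,0.013,0],[0.1,0,0,0.013,0]]]'
python3 -m jog '[[[-1,0,0,0,0],[-1,0,0,0,0],[-1,0,0,0,0],[-1,0,0,0,0],[-1,0,0,0,0]]]' 15
python3 -m jog '[[[-1,0,0,0,0],[-1,0,0,0,0],[-1,0,0,0,0],[-1,0,0,0,0]]]' 15
```

```text
time: 8.88
tool_pos: [0.5473, 0.1266, 0.1017]
tool_rot: [-3.142, -0.002, -3.114]
contact_force: [-0.3, 0.1, -0.1]
opening: 0.0505
grip_force: 0.0
time: 9.3
tool_pos: [0.548, 0.1266, 0.1028]
tool_rot: [3.142, 0.0, -3.114]
contact_force: [0.8, -0.2, -0.3]
opening: 0.0213
grip_force: 0.0
time: 9.63
tool_pos: [0.548, 0.1267, 0.1027]
tool_rot: [3.141, 0.0, -3.114]
contact_force: [-0.1, 0.6, 0.9]
opening: 0.0141
grip_force: 15.0
```

```bash
python3 -m jog '[[[-1,0,0,-0.002,0],[-1,0,0,-0.004,0],[-1,0,0,-0.006,0],[-1,0,0,-0.006,0],[-1,0,0,-0.006,0]]]' 25
python3 -m jog '[[[-1,0,-0.003,0,0],[-1,0,-0.008,0,0],[-1,0,-0.013,0,0],[-1,0,-0.018,0,0],[-1,0,-0.02,0,0]]]' 25
```

```text
time: 10.05
tool_pos: [0.548, 0.1266, 0.1088]
tool_rot: [3.142, 0.0, -3.114]
contact_force: [0.2, -0.6, -1.4]
opening: 0.014
grip_force: 25.0
time: 10.47
tool_pos: [0.5484, 0.1056, 0.1086]
tool_rot: [-3.141, -0.0, -3.115]
contact_force: [-1.0, -0.4, -1.1]
opening: 0.0138
grip_force: 25.0
```

```bash
python3 -m jog '[[[-1,0,-0.01,0,0],[-1,0,-0.022,0,0],[-1,0,-0.034,0,0],[-1,0,-0.046,0,0],[-1,0,-0.058,0,0]]]' 25
python3 -m jog '[[[-1,0,-0.012,0,0],[-1,0,-0.024,0,0],[-1,0,-0.036,0,0],[-1,0,-0.048,0,0],[-1,0,-0.06,0,0]]]' 25
python3 -m jog '[[[-1,0,-0.012,0,0],[-1,0,-0.024,0,0],[-1,0,-0.036,0,0],[-1,0,-0.048,0,0],[-1,0,-0.055,0,0]]]' 25
python3 -m jog '[[[-1,0,0,0,0],[-1,0,0,0,0],[-1,0,0,0,0]]]' 25
python3 - <<'E'
from h import *
snap("side","s5.png",(200,120,420,300),3.3)
E
```

```text
time: 10.88
tool_pos: [0.55, 0.047, 0.1087]
tool_rot: [-3.142, 0.0, -3.115]
contact_force: [0.2, -0.0, -1.6]
opening: 0.0139
grip_force: 25.0
time: 11.3
tool_pos: [0.5517, -0.0126, 0.1086]
tool_rot: [3.142, 0.0, -3.114]
contact_force: [-0.0, -0.2, -0.6]
opening: 0.0136
grip_force: 25.0
time: 11.72
tool_pos: [0.5532, -0.068, 0.1086]
tool_rot: [-3.141, 0.0, -3.115]
contact_force: [-0.4, -0.1, -0.4]
opening: 0.0142
grip_force: 25.0
time: 11.97
tool_pos: [0.5531, -0.066, 0.1086]
tool_rot: [3.141, -0.0, -3.114]
contact_force: [-1.0, -0.4, -0.8]
opening: 0.0136
grip_force: 25.0
```

View pics/s5.png

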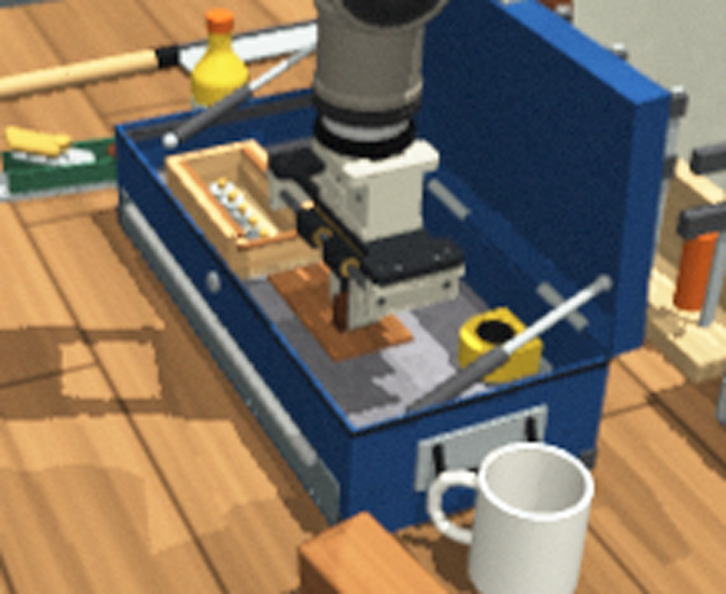

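The drill bits are uncovered, and the lid is level in the gripper, clear of the box and in front of the tape. Next I lower it.

```bash
python3 -m jog '[[[-1,0,0,0.01,0],[-1,0,0,0.02,0],[-1,0,0,0.028,0],[-1,0,0,0.033,0],[-1,0,0,0.033,0]]]' 25
python3 -m jog '[[[-1,0,0,0.001,0],[-1,0,0,0.002,0],[-1,0,0,0.003,0],[-1,0,0,0.0035,0],[-1,0,0,0.0035,0]]]' 25
```

```text
time: 12.43
tool_pos: [0.5521, -0.0659, 0.0737]
tool_rot: [3.141, -0.003, -3.114]
contact_force: [-1.4, -0.1, -1.2]
opening: 0.0142
grip_force: 25.0
time: 12.85
tool_pos: [0.5535, -0.0664, 0.0728]
tool_rot: [-3.141, 0.001, -3.114]
contact_force: [-0.7, 0.2, 3.5]
opening: 0.014
grip_force: 25.0
```

Contact with the floor. Next I release, lift away and back off.

```bash
python3 -m jog '[[[0,0,0,0,0],[0,0,0,0,0],[0,0,0,0,0],[0,0,0,0,0],[0,0,0,0,0]]]' 15
python3 -m jog '[[[0,0,0,-0.02,0],[0,0,0,-0.05,0],[0,0,0,-0.09,0],[0,0,0,-0.13,0],[0,0,0,-0.16,0]]]'
python3 -m jog '[[[0,0.04,0,-0.03,0],[0,0.08,0,-0.05,0],[0,0.12,0,-0.06,0],[0,0.15,0,-0.06,0],[0,0.15,0,-0.06,0]]]'
python3 - <<'E'
from h import *
snap("side","s6.png",(200,100,420,290),3)
E
```

```text
time: 13.27
tool_pos: [0.5531, -0.0663, 0.072]
tool_rot: [3.141, -0.0, -3.114]
contact_force: [0.2, -0.2, 0.5]
opening: 0.0425
grip_force: 0.0
time: 13.68
tool_pos: [0.5536, -0.0664, 0.2355]
tool_rot: [-3.141, 0.003, -3.114]
contact_force: [0.2, -0.6, -0.8]
opening: 0.0461
grip_force: 0.0
time: 14.1
tool_pos: [0.3974, -0.0695, 0.293]
tool_rot: [-3.141, -0.002, -3.115]
contact_force: [1.9, 0.3, 0.2]
opening: 0.046
grip_force: 0.0
```

View pics/s6.png

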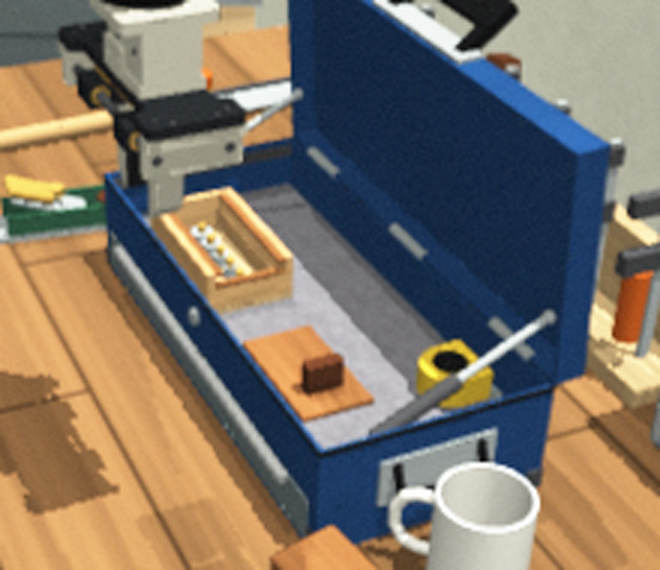

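The sliding lid lies flat on the chest floor at (245–372, 330–418), clear of the box and the tape measure. The chest lid stands open and the bits are exposed.

```bash
python3 -m jog '[[[0,0,0,0,0],[0,0,0,0,0],[0,0,0,0,0],[0,0,0,0,0]]]' | head -2; python3 -c "from cell import robot; print(robot.hand_in())"
```

```text
time: 14.48
tool_pos: [0.4039, -0.0705, 0.2916]
the job is handed in; nothing more can be done
None
```

The job is handed in at about 14.5 s of the 53 s allowed: the chest lid stands open by itself, the drill bits are uncovered, and the sliding lid lies flat on the chest floor to the right of the box; the tape measure and the other things were not touched.

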